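# Lower the bench hold-down onto the glued wooden cross

## Robot

A 6-joint arm with a two-finger parallel gripper is mounted at the origin on the work surface. World frame = base frame: x ahead of the robot, y to its left, z up, the work surface at z = 0. Lengths are in m, angles in rad, forces in N, time in s.
With the tool pointing down it reaches from about 0.25 to 0.8 m from the base axis. Payload 8.5 kg.
Tool frame: the origin (TCP) lies at the very end of the fingers, on their centre line; the grasp point (between the pads) lies 19 mm behind it (manip.hold_point_z is the distance from the TCP to the grasp point, in m); z points along the fingers, y is the direction in which the jaws open and shut (so a half turn about z gives the same grasp; the last joint's range is limited). The gripper opens to 85 mm and grips with 20 to 120 N. Pads are 22 mm wide; open, the fingers measure 114 mm over their backs; the gripper's body (76 mm by 85 mm) begins 54 mm behind the grasp point. The pads swing forward as they close: fully open they stand 13 mm farther back than shut.
Start: joints at [1.271, 0.238, -0.013, 1.319, 0, 1.571], TCP at [0.155, 0.502, 0.202] pointing down, gripper open.
Joint ranges: [-2.66, 2.66], [-1.03, 1.9], [-1.14, 1.46], [-1.82, 2.27], [-1.45, 1.34], [-3.14, 3.14]. Speed limits (rad/s): [2.22, 2.22, 2.79, 3.14, 3.14, 3.14].

## Interface

Orientations are given as [roll, pitch, yaw] about the fixed x, y, z axes, in that order (R = Rz(yaw) Ry(pitch) Rx(roll)).
In Python, from bench import sensors, read_camera, manip gives the robot as it stands.
- The arm moves only by the shell command python3 -m crank 'ROWS' [OPENING] [FORCE]. ROWS is JSON, a list of rows, each a list of 4 numbers: the shift along the tool's x, y, z in m, then the turn about the tool's z in degrees. A call has 1 to 5 rows; each row shifts and turns the commanded pose from where the row before left it, along the tool's axes as they then stand; what a row does not reach is not made up. A row lasts 1/8 s, in which the tool goes at most 62.5 mm and 10.7 degrees, less where a joint would pass 70% of its speed; a pose out of reach is approached as far as the arm can. A call with a gripper value outside its range is refused whole. OPENING is the gripper command: -1 is shut, 1 is fully open, values between are in proportion, set as the call begins (- or left out, the last holds). The fingers move at their own pace and stop on an object; FORCE is the grip in N (left out, the last holds). Time passes only in rows, so rows that do not move let the fingers close. It gives the time, the measured TCP pose, the force and the opening at its end, in the units of the state.
- sensors.observe(): the state, without advancing time (a new reading comes with each control period).
- read_camera(name): name is "side" or "top" or "wrist"; returns a dict with "frame" (480x640x3 uint8, blue, green, red), "fx", "fy", "cx", "cy" (pixels), "distortion" ([k1, k2, p1, p2, k3] as OpenCV has them; the pictures are not rectified), "cam_to_world" (4x4, takes a point from camera to world coordinates). Camera axes: x right, y down, z forward; pixel columns grow to the right and rows downward; lengths in m; the calibration is good to about 2 mm. A picture is of the moment at which its call begins. There is no depth.
- manip.sign_off(): hands the job in, once; it reports no verdict.
The state is a dict: "time_s": time; "joint_pos": joint angles; "dq": joint speeds; "tau": joint torques, N m; "eef_pos": TCP position; "eef_rot": TCP orientation; "force": force on the tool from outside, world axes, zero at the start; "moment": the same for the moment, N m; "gripper_width": finger opening in m.
Only numpy, scipy, OpenCV 4.12 (cv2) and the standard library are available. Lean on these libraries where they do the work, as an engineer would, in place of code of your own. Each camera call takes 0.05 s, during which the arm holds its last target. There are 200 camera calls.

## Task

One of the two hold-downs on the woodworking bench has a wooden cross (two bars lapped together) lying under its raised arm: press the red release button in the grip of that arm and, keeping it pressed, swing the arm fully down until its rubber pad rests on the cross, then let go. Do not shift the cross, and leave the arm of the empty hold-down up as it is.

Things in the scene. Friction and masses are not known exactly. Their poses are not given: they have to be found in the camera images.
- hold_lever (a joint): Swing (rad) of the steel arm over the wooden cross: 0 to 0.09 at start (0: rising 0.55 above level towards its black grip, on the robot's side), 0.55 = level, rubber pad resting on the cross, firm stop. The hinge is level, 130 mm above the bench, in a blue post 200 mm tall. Latch teeth lock the arm unless the button is over 5 mm in; then 8 to 12 N down at the button moves it. It stays where left.
- hold_button (a point): Top centre of that arm's red button, 36 (along arm) x 28 mm, on top of the grip (34 mm wide) at its free end, 15 mm proud. Sinks 8 mm square to the arm, spring 4 N fully in: a push first sinks it, then swings the arm. x: along the arm to the hinge; y: parallel to the hinge; z: out of the top. Hinge axis, button out: 230 mm along +x, 29 mm along -z. Arm level: 159 mm above bench, pressed 151.
- spare_lever (a joint): Swing (rad) of the arm of the other, empty hold-down, of the same make, colours and sizes; same meaning of values, 0 to 0.09 at the start. To be left up. Each hold-down has a plywood base 250 x 130 x 18 mm fixed to the bench, the post at its far end, and the pad on a spindle under the arm 110 mm from the hinge.
- lap_joint: Wooden cross of two lapped bars, lying loose on the base of the hold-down to be used, under its pad: a dark bar 120 x 40 x 40 mm crossed, all level, by a lighter bar 150 x 40 x 40 mm; the cross is 40 mm tall. Origin at the centre of its underside, x along the dark bar, z up.
Things that resemble listed ones, but are neither listed nor needed, are in the scene too. Of the things like the lap_joint, leave any that is purple, turquoise or white; of the rest the larger one is meant.

How it is judged:
At the end, for the whole second after the job is handed in: The arm over the wooden cross is down at 0.51 rad or more (within about 9 mm of fully down, measured at the button), the cross lies still within 15 mm of where it was, and the arm of the empty hold-down is still up (below 0.15 rad) (value of joint hold_lever above 0.51 rad and distance of lap_joint from where it was at the start of the episode below 0.015 m and linear speed of lap_joint below 0.02 m/s and value of joint spare_lever below 0.15 rad); the robot touches nothing.
It fails at once if the arm of the empty hold-down is lowered (value of joint spare_lever above 0.2 rad).
It fails at once if the wooden cross is shifted by more than 30 mm (distance of lap_joint from where it was at the start of the episode above 0.03 m).
It also fails if it takes over 35 s, if anything falls off the work surface, if the arm or the gripper's body presses on something with over 40 N, if the wrist force passes 120 N, or if a joint passes its speed limit or range.

## Working session

There is one attempt and no reset: what is moved stays moved. The work goes in short steps, Python scripts to look and compute and a shell command to move; the robot and the scene stay as the last step left them, time stands still between calls to the robot, and variables do not carry over. Pictures are saved under pics/ and viewed, about 8 in all and at most 12, crops included, and the job is handed in when it is done.

```bash
ls; mkdir -p pics; python3 - <<'E'
from bench import sensors, read_camera
import cv2,numpy as np
s=sensors.observe(); print(s)
for n in("side","top"):
    c=read_camera(n); cv2.imwrite(f"pics/{n}0.png",c["frame"]); np.set_printoptions(precision=4,suppress=True); print(n,c["fx"],c["fy"],c["cx"],c["cy"],c["distortion"]); print(c["cam_to_world"])
E
```

```text
pics
{'time_s': 0.0, 'joint_pos': array([ 1.27098724e+00,  2.38802341e-01, -1.42588686e-02,  1.31919397e+00,
        6.86867290e-05,  1.57076970e+00]), 'dq': array([-5.02037468e-05,  2.93857408e-04, -9.36594440e-04, -1.15063270e-03,
       -8.10112794e-04, -1.58157868e-03]), 'tau': array([ 4.24071777e-04, -5.38779974e+01,  3.46440554e+01,  1.82332518e-02,
        5.23150845e-05, -2.09315590e-05]), 'eef_pos': array([0.15489494, 0.50115031, 0.20096455]), 'eef_rot': array([-3.14013380e+00, -6.87255006e-05,  2.84181010e+00]), 'force': array([-0.4941552 ,  1.44956403,  0.35551281]), 'moment': array([ 0.04653089, -0.01347274,  0.0218396 ]), 'gripper_width': 0.08510795683407371}
side 445.6415300649385 445.6415300649385 320.8005574303725 246.45899521446358 [-0.1119  0.      0.      0.      0.    ]
[[-0.9913 -0.1096  0.0724  0.4151]
 [-0.1302  0.7501 -0.6484  0.4647]
 [ 0.0168 -0.6522 -0.7579  1.0019]
 [ 0.      0.      0.      1.    ]]
top 483.34755539975 483.34755539975 322.8112689004992 246.90461940486492 [0.0061 0.     0.     0.     0.    ]
[[-0.0111 -0.9947  0.102   0.3313]
 [-0.9999  0.0106 -0.0062 -0.237 ]
 [ 0.0051 -0.102  -0.9948  1.4346]
 [ 0.      0.      0.      1.    ]]
```

View pics/top0.png

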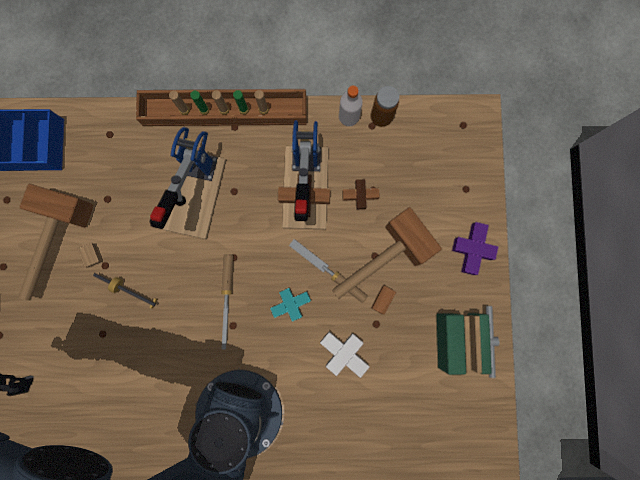

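View pics/side0.png

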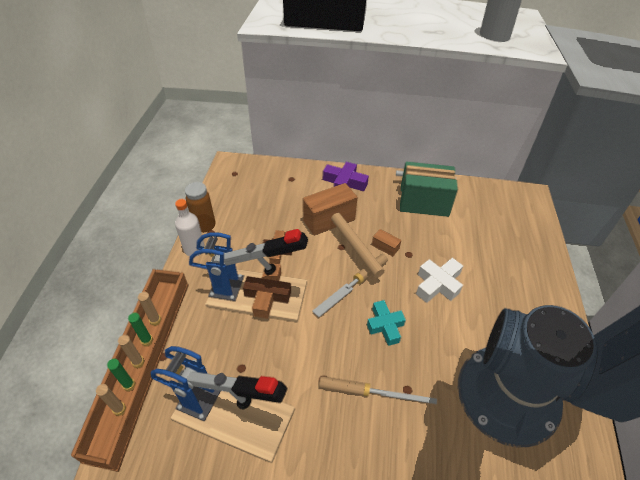

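Top view: the hold-down with the cross has its red button at (302,210), and its larger brown cross is at (303,195). The look-alikes are the empty hold-down with its button at (160,213), a small loose brown cross at (360,194), and purple (476,248), turquoise (291,304) and white (345,354) crosses. In the side view the target button is at (293,237) and the spare at (266,385). I choose the hold-down at (302,210) and check it in a close crop.

```bash
python3 - <<'E'
import cv2,numpy as np
a=cv2.imread("pics/top0.png")[110:235,255:355]; b=cv2.imread("pics/side0.png")[215:325,190:320]
a=cv2.resize(a,(400,500),interpolation=cv2.INTER_CUBIC); b=cv2.resize(b,(390,330),interpolation=cv2.INTER_CUBIC)
o=np.zeros((500,800,3),np.uint8); o[:,:400]=a; o[:330,405:795]=b
cv2.imwrite("pics/crop1.png",o)
E
```

```text
(no output)
```

View pics/crop1.png

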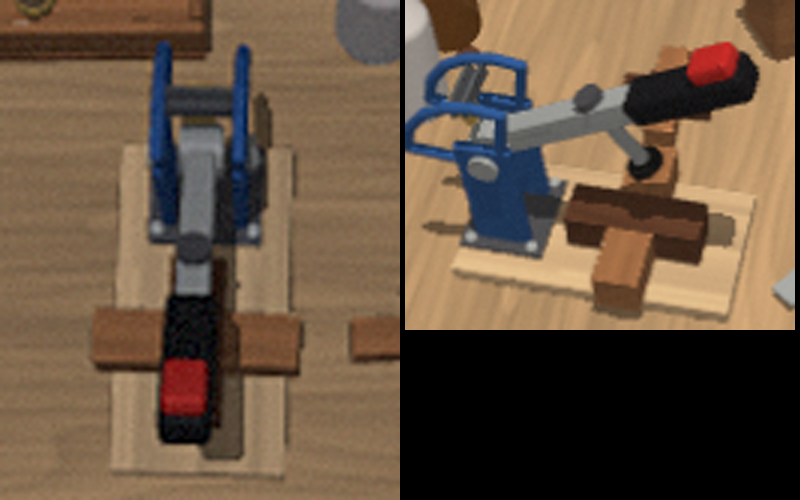

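Crop: the raised arm stands over the large cross, dark bar along the arm and lighter bar across it. The button's top face centre is at about (301.5,206.5) in the top view and (291.5,234.5) in the side view. This is the right hold-down.

```bash
cat > h.py <<'E'
import cv2,numpy as np
from bench import read_camera,sensors
np.set_printoptions(precision=4,suppress=True)
def ray(c,p):
    K=np.array([[c["fx"],0,c["cx"]],[0,c["fy"],c["cy"]],[0,0,1]])
    u=cv2.undistortPoints(np.array([[p]],float),K,np.array(c["distortion"]))[0,0]
    T=np.array(c["cam_to_world"]); d=T[:3,:3]@[u[0],u[1],1]
    return T[:3,3],d/np.linalg.norm(d)
def atz(c,p,z):
    o,d=ray(c,p); return o+d*(z-o[2])/d[2]
def tri(c1,p1,c2,p2):
    o,d=ray(c1,p1);q,e=ray(c2,p2)
    s=np.linalg.lstsq(np.c_[d,-e],q-o,rcond=None)[0]
    a,b=o+d*s[0],q+e*s[1]; return (a+b)/2,np.linalg.norm(a-b)
E
python3 - <<'E'
from h import *
t=read_camera("top"); s=read_camera("side")
print("button",tri(t,(301.5,206.5),s,(291.5,234.5)))
f=lambda x,y:(255+x/4,110+y/4)
P=[atz(t,f(*p),.018) for p in((123,147),(293,150),(283,475),(111,472))]
print(np.array(P)); 
d=(P[0]+P[1]-P[2]-P[3])[:2]; print("dir",np.degrees(np.arctan2(d[1],d[0])),"len",np.linalg.norm(d)/2,"w",np.linalg.norm(P[2]-P[3]))
print("btn from top at z .27",atz(t,(301.5,206.5),.27))
E
```

```text
button (array([ 0.5535, -0.193 ,  0.2626]), np.float64(0.003286995042893581))
[[ 0.7805 -0.1377  0.018 ]
 [ 0.777  -0.2655  0.018 ]
 [ 0.5304 -0.2551  0.018 ]
 [ 0.534  -0.128   0.018 ]]
dir -2.3374537285507544 len 0.24679188676279282 w 0.12715572873558614
btn from top at z .27 [ 0.5504 -0.1933  0.27  ]
```

Checks: the base measures 247×127 mm (250×130 given). The button height of 0.263 fits q≈0.065 and the button lies on the base centre line, so the hinge is at about (0.743,-0.201). The plan is to shut the fingers, lift, and turn the tool x along the arm.

```bash
python3 -m crank '[[0,0,-0.05,-7.5],[0,0,-0.05,-7.4],[0,0,-0.05,0],[0.0,-0.05,0,0],[-0.02,-0.05,0,0]]' -1 40; python3 -c "
from h import *
print(sensors.observe()['joint_pos'])"
```

```text
time_s: 0.82
eef_pos: [0.1708, 0.4004, 0.3518]
eef_rot: [3.141, 0.0, 3.104]
force: [0.7, 0.3, 0.2]
gripper_width: 0.0001
[ 1.1677  0.0748  0.1666  1.662  -0.      1.2054]
```

```bash
python3 -m crank '[[-0.028,-0.039,0,0],[-0.028,-0.039,0,0],[-0.028,-0.039,0,0],[-0.028,-0.039,0,0],[-0.028,-0.039,0,0]]'
python3 -m crank '[[-0.028,-0.039,0,0],[-0.028,-0.039,0,0],[-0.028,-0.039,0,0],[-0.028,-0.039,0,0],[-0.028,-0.039,0,0]]'
python3 -m crank '[[-0.026,-0.037,0,0],[-0.026,-0.037,0,0],[-0.026,-0.037,0,0],[-0.026,-0.037,0,0],[-0.026,-0.037,0,0]]'
python3 -m crank '[[0,0,0.025,0],[0,0,0.015,0],[0,0,0,0]]'
python3 - <<'E'
from h import *
print(sensors.observe()["joint_pos"])
t=read_camera("top")["frame"][120:245,240:365]; s=read_camera("side")["frame"][165:290,230:355]
o=np.hstack([cv2.resize(i,(400,400),interpolation=cv2.INTER_CUBIC) for i in(t,s)]); cv2.imwrite("pics/near.png",o)
E
```

```text
time_s: 1.45
eef_pos: [0.3037, 0.199, 0.3517]
eef_rot: [3.141, 0.0, 3.102]
force: [0.4, -0.4, -0.5]
gripper_width: -0.0004
time_s: 2.08
eef_pos: [0.4359, -0.0016, 0.3516]
eef_rot: [3.142, 0.0, 3.102]
force: [0.1, -0.2, 0.8]
gripper_width: 0.0002
time_s: 2.7
eef_pos: [0.5585, -0.1914, 0.3514]
eef_rot: [3.142, -0.0, 3.102]
force: [0.2, 0.6, 0.9]
gripper_width: 0.0
time_s: 3.08
eef_pos: [0.5573, -0.1899, 0.3104]
eef_rot: [3.141, -0.003, 3.102]
force: [0.6, -0.0, -0.1]
gripper_width: 0.0001
[-0.3284  0.3506  0.4215  1.6444 -0.0001 -0.2885]
```

View pics/near.png

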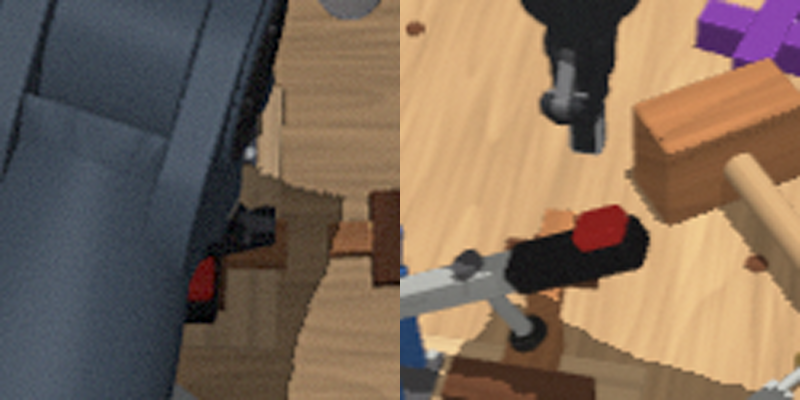

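The side view shows the fingertip at about (288.8,211.9), hovering above the button at about (292,233). I check the offset by projection.

```bash
python3 - <<'E'
from h import *
s=read_camera("side"); K=np.array([[s["fx"],0,s["cx"]],[0,s["fy"],s["cy"]],[0,0,1]])
W=np.linalg.inv(s["cam_to_world"]); P=np.array([[.5573,-.19,.3104],[.5535,-.193,.2626],[.5535,-.193,.2726],[.5635,-.193,.2626],[.5535,-.183,.2626]])
print(cv2.projectPoints(P,cv2.Rodrigues(W[:3,:3])[0],W[:3,3],K,np.array(s["distortion"]))[0][:,0])
w=read_camera("wrist"); cv2.imwrite("pics/wrist.png",w["frame"])
E
```

```text
[[289.5416 220.5778]
 [292.2184 234.6628]
 [292.0763 231.6366]
 [287.8178 234.1841]
 [291.4452 237.9593]]
```

View pics/wrist.png

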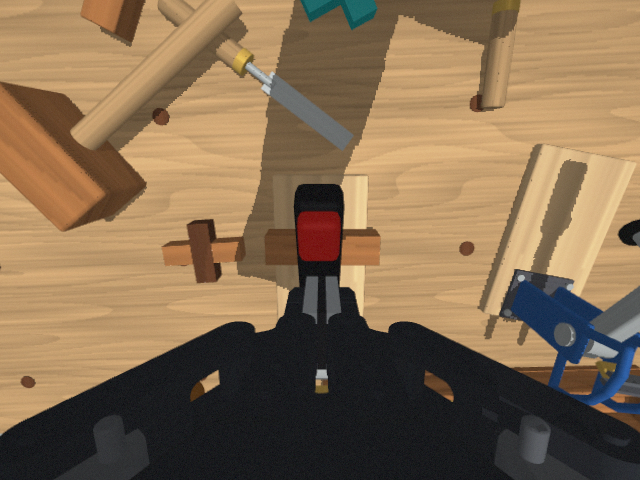

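The wrist view shows the fingertips (320,280) in line laterally with the button (319,235). The side view puts the tip about 9 px higher than the reported TCP would be, so I descend gently and judge contact by force.

```bash
python3 -m crank '[[-0.004,0.003,0.02,0],[0,0,0.015,0],[0,0,0,0]]'
python3 - <<'E'
from h import *
s=read_camera("side"); w=read_camera("wrist"); p=sensors.observe()["eef_pos"]
for c in(s,w):
    K=np.array([[c["fx"],0,c["cx"]],[0,c["fy"],c["cy"]],[0,0,1]]); W=np.linalg.inv(c["cam_to_world"])
    print(cv2.projectPoints(p[None],cv2.Rodrigues(W[:3,:3])[0],W[:3,3],K,np.array(c["distortion"]))[0][0])
a=cv2.resize(s["frame"][180:260,250:330],(480,480),interpolation=cv2.INTER_CUBIC)
b=cv2.resize(w["frame"][160:340,260:380],(320,480),interpolation=cv2.INTER_CUBIC)
cv2.imwrite("pics/near2.png",np.hstack([a,b]))
E
```

```text
time_s: 3.65
eef_pos: [0.5617, -0.1869, 0.2764]
eef_rot: [3.141, -0.001, 3.102]
force: [-0.3, -0.4, 0.8]
gripper_width: 0.0
[[287.6631 231.5962]]
[[321.1606 275.2985]]
```

View pics/near2.png

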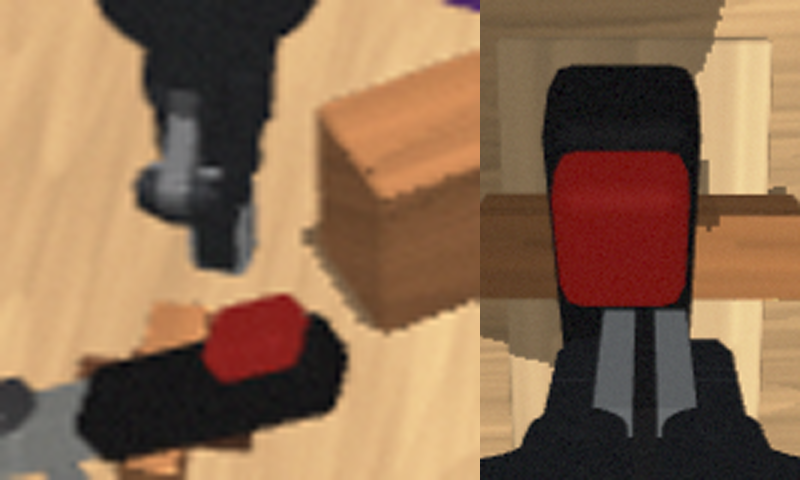

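Fingertips are still clear of the button. In the wrist crop the button centre is at about (313.5,246) and the tips at (322,276), so the tool must go toward -y. I compute that from the wrist ray.

```bash
python3 - <<'E'
from h import *
w=read_camera("wrist"); f=lambda x,y:(260+(x-480)/2.667,160+y/2.667)
for n,p in(("far edge L/R..",(558,160)),("",(682,160)),("",(565,303)),("",(683,303)),("c",(622,235))):
    print(n,f(*p),atz(w,f(*p),.2626))
print(w["cam_to_world"])
E
```

```text
far edge L/R.. (289.24634420697413, 219.99250093738283) [ 0.5348 -0.2041  0.2626]
 (335.7405324334458, 219.99250093738283) [ 0.5358 -0.1781  0.2626]
 (291.87101612298466, 273.6107986501687) [ 0.5668 -0.2046  0.2626]
 (336.11548556430444, 273.6107986501687) [ 0.5679 -0.1788  0.2626]
c (313.24334458192726, 248.11398575178103) [ 0.5517 -0.1914  0.2626]
[[ 0.0397  0.9639  0.2632  0.4937]
 [ 0.9992 -0.0381 -0.011  -0.1844]
 [-0.0006  0.2634 -0.9647  0.4506]
 [ 0.      0.      0.      1.    ]]
```

```bash
python3 -m crank '[[0.002,-0.005,0,0],[0,0,0.004,0],[0,0,0,0]]'; python3 -m crank '[[0,0,0.005,0],[0,0,0,0]]';  python3 -m crank '[[0,0,0.004,0],[0,0,0,0]]'
```

```text
time_s: 4.18
eef_pos: [0.5596, -0.1922, 0.2723]
eef_rot: [3.142, -0.0, 3.102]
force: [-0.9, 0.2, -0.6]
gripper_width: 0.0003
time_s: 4.42
eef_pos: [0.5596, -0.192, 0.2671]
eef_rot: [3.141, -0.001, 3.102]
force: [0.0, -0.2, 0.4]
gripper_width: 0.0
time_s: 4.68
eef_pos: [0.5597, -0.192, 0.2633]
eef_rot: [3.142, -0.001, 3.102]
force: [-0.1, 1.0, 0.4]
gripper_width: 0.0004
```

```bash
python3 -m crank '[[0,0,0.004,0],[0,0,0,0]]'; python3 -m crank '[[0,0,0.004,0],[0,0,0,0]]';  python3 -m crank '[[0,0,0.004,0],[0,0,0,0]]'
python3 - <<'E'
from h import *
s=read_camera("side"); w=read_camera("wrist")
a=cv2.resize(s["frame"][180:260,250:330],(480,480),interpolation=cv2.INTER_CUBIC)
b=cv2.resize(w["frame"][160:340,260:380],(320,480),interpolation=cv2.INTER_CUBIC)
cv2.imwrite("pics/near3.png",np.hstack([a,b]))
E
```

```text
time_s: 4.92
eef_pos: [0.5596, -0.192, 0.2593]
eef_rot: [3.142, -0.001, 3.102]
force: [-0.4, 0.4, 0.6]
gripper_width: -0.0003
time_s: 5.18
eef_pos: [0.5596, -0.192, 0.2553]
eef_rot: [3.142, -0.001, 3.102]
force: [-0.6, 0.0, -0.2]
gripper_width: 0.0001
time_s: 5.42
eef_pos: [0.5596, -0.192, 0.2513]
eef_rot: [3.142, -0.0, 3.102]
force: [0.3, -0.6, -0.0]
gripper_width: -0.0001
```

View pics/near3.png

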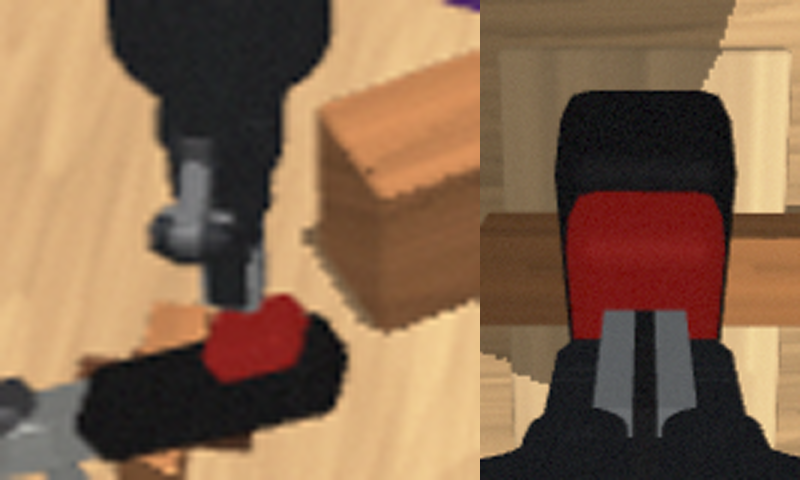

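The side crop shows the tip at (289,231) just over the button's hinge half; the wrist crop shows it laterally centred. There is no contact yet, so the reported TCP reads about 15 mm low compared with the visible tip. I keep going down by force.

```bash
python3 -m crank '[[0.003,0,0.004,0],[0,0,0,0]]'; python3 -m crank '[[0,0,0.003,0],[0,0,0,0]]';  python3 -m crank '[[0,0,0.003,0],[0,0,0,0]]'; python3 -m crank '[[0,0,0.003,0],[0,0,0,0]]'
```

```text
time_s: 5.78
eef_pos: [0.5564, -0.1919, 0.2473]
eef_rot: [3.142, -0.001, 3.102]
force: [0.5, 0.1, -0.4]
gripper_width: -0.0001
time_s: 6.02
eef_pos: [0.5567, -0.1919, 0.2444]
eef_rot: [3.142, -0.0, 3.102]
force: [-1.0, 0.4, -0.1]
gripper_width: -0.0
time_s: 6.28
eef_pos: [0.5569, -0.192, 0.2416]
eef_rot: [-3.141, 0.0, 3.102]
force: [0.4, -0.9, 2.6]
gripper_width: 0.0001
time_s: 6.52
eef_pos: [0.5568, -0.192, 0.2386]
eef_rot: [-3.141, 0.0, 3.102]
force: [-0.4, -0.3, 2.3]
gripper_width: -0.0001
```

Contact began at reported z≈0.243, a spring force of about 2.5 N. Next I follow the arc: +x of the tool (away from the hinge) while pushing down.

```bash
python3 -m crank '[[0.001,0,0.005,0],[0.003,0,0.006,0],[0.003,0,0.006,0],[0,0,0,0]]'; python3 -m crank '[[0.004,0,0.007,0],[0.004,0,0.007,0],[0.003,0,0.006,0],[0,0,0,0]]'
```

```text
time_s: 7.02
eef_pos: [0.5495, -0.1918, 0.2218]
eef_rot: [-3.141, 0.0, 3.102]
force: [-1.1, 0.2, 5.0]
gripper_width: -0.0002
time_s: 7.52
eef_pos: [0.5388, -0.1913, 0.2017]
eef_rot: [-3.141, 0.001, 3.102]
force: [-0.8, -1.0, 4.2]
gripper_width: -0.0001
```

```bash
python3 - <<'E'
from h import *
s=read_camera("side"); w=read_camera("wrist")
a=cv2.resize(s["frame"][200:320,200:320],(480,480),interpolation=cv2.INTER_CUBIC)
b=cv2.resize(w["frame"][160:340,260:380],(320,480),interpolation=cv2.INTER_CUBIC)
cv2.imwrite("pics/near4.png",np.hstack([a,b]))
E
```

```text
(no output)
```

View pics/near4.png

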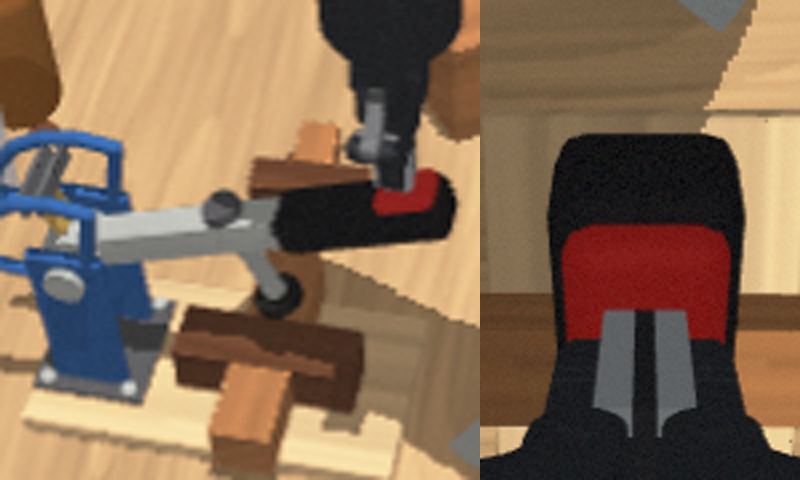

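The side view shows the arm swinging down with the button pressed, the fingertip at (299,247) on the button, and the cross unmoved. I continue.

```bash
python3 -m crank '[[0.003,0,0.007,0],[0.003,0,0.007,0],[0.003,0,0.007,0],[0,0,0,0]]'; python3 -m crank '[[0.002,0,0.007,0],[0.002,0,0.007,0],[0.002,0,0.006,0],[0,0,0,0]]'; python3 -m crank '[[0.001,0,0.006,0],[0.001,0,0.006,0],[0.001,0,0.004,0],[0,0,0,0]]'; python3 -m crank '[[0.0,0,0.004,0],[0,0,0,0]]'
```

```text
time_s: 8.12
eef_pos: [0.5299, -0.1909, 0.1806]
eef_rot: [-3.141, 0.001, 3.102]
force: [-0.1, -0.3, 3.1]
gripper_width: -0.0001
time_s: 8.62
eef_pos: [0.5236, -0.1907, 0.1605]
eef_rot: [-3.141, -0.0, 3.102]
force: [-0.4, -0.0, 3.9]
gripper_width: -0.0001
time_s: 9.12
eef_pos: [0.52, -0.1905, 0.1444]
eef_rot: [-3.141, -0.001, 3.102]
force: [-3.4, -0.9, 5.5]
gripper_width: 0.0002
time_s: 9.38
eef_pos: [0.5197, -0.1905, 0.1404]
eef_rot: [-3.141, -0.002, 3.102]
force: [-3.9, 0.3, 5.3]
gripper_width: -0.0002
```

```bash
python3 -m crank '[[0.001,0,0.004,0],[0,0,0,0]]'; python3 -m crank '[[0,0,0.003,0],[0,0,0,0]]';python3 -m crank '[[0,0,0.003,0],[0,0,0,0]]'
```

```text
time_s: 9.62
eef_pos: [0.5191, -0.1905, 0.1365]
eef_rot: [-3.141, -0.001, 3.102]
force: [-2.7, 0.0, 5.7]
gripper_width: 0.0
time_s: 9.88
eef_pos: [0.5187, -0.1904, 0.1335]
eef_rot: [-3.141, -0.002, 3.102]
force: [-4.2, -0.0, 5.6]
gripper_width: -0.0004
time_s: 10.12
eef_pos: [0.5185, -0.1904, 0.1304]
eef_rot: [-3.141, -0.002, 3.102]
force: [-4.0, -0.3, 5.3]
gripper_width: 0.0001
```

```bash
python3 -m crank '[[0,0,0.002,0],[0,0,0,0]]'; python3 -m crank '[[0,0,0.002,0],[0,0,0,0]]';python3 - <<'E'
from h import *
s=read_camera("side"); w=read_camera("wrist")
a=cv2.resize(s["frame"][200:320,200:320],(480,480),interpolation=cv2.INTER_CUBIC)
b=cv2.resize(w["frame"][160:340,260:380],(320,480),interpolation=cv2.INTER_CUBIC)
cv2.imwrite("pics/near5.png",np.hstack([a,b]))
E
```

```text
time_s: 10.38
eef_pos: [0.5184, -0.1904, 0.1284]
eef_rot: [-3.141, -0.002, 3.102]
force: [-3.9, -0.5, 6.2]
gripper_width: -0.0
time_s: 10.62
eef_pos: [0.5184, -0.1904, 0.1264]
eef_rot: [-3.141, -0.002, 3.102]
force: [-4.9, -1.3, 5.9]
gripper_width: 0.0002
```

View pics/near5.png

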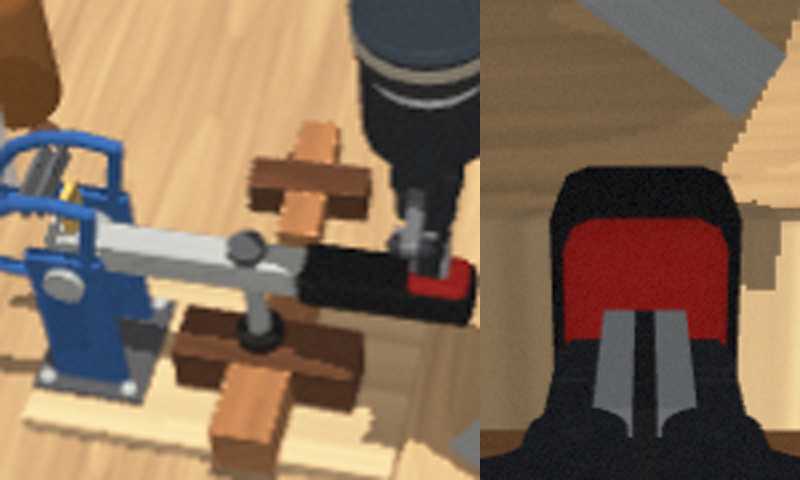

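The pad at (265,282) is now at or very near the cross, which hasn't moved. I keep pressing until the force shows the firm stop.

```bash
python3 -m crank '[[0,0,0.002,0],[0,0,0,0]]'; python3 -m crank '[[0,0,0.002,0],[0,0,0,0]]';python3 -m crank '[[0,0,0.001,0],[0,0,0,0]]'
```

```text
time_s: 10.98
eef_pos: [0.5184, -0.1904, 0.1244]
eef_rot: [-3.141, -0.003, 3.102]
force: [-4.6, -0.7, 6.7]
gripper_width: 0.0001
time_s: 11.22
eef_pos: [0.5183, -0.1904, 0.1224]
eef_rot: [-3.142, -0.003, 3.102]
force: [-5.1, -0.8, 6.4]
gripper_width: 0.0001
time_s: 11.48
eef_pos: [0.5182, -0.1904, 0.1214]
eef_rot: [-3.141, -0.003, 3.102]
force: [-6.0, -0.6, 8.1]
gripper_width: -0.0001
```

```bash
python3 -m crank '[[0.001,0,0.002,0],[0,0,0,0]]'; python3 -m crank '[[0,0,0.002,0],[0,0,0,0]]'; python3 - <<'E'
from h import *
s=read_camera("side")
a=cv2.resize(s["frame"][230:310,230:330],(800,600)[:2] and (750,600),interpolation=cv2.INTER_CUBIC)
cv2.imwrite("pics/near6.png",a)
E
```

```text
time_s: 11.72
eef_pos: [0.5183, -0.1905, 0.1207]
eef_rot: [-3.141, 0.0, 3.102]
force: [-5.6, 1.4, 15.6]
gripper_width: 0.0003
time_s: 11.98
eef_pos: [0.5183, -0.1905, 0.12]
eef_rot: [-3.141, 0.001, 3.102]
force: [-9.5, 2.4, 27.7]
gripper_width: 0.0002
```

View pics/near6.png

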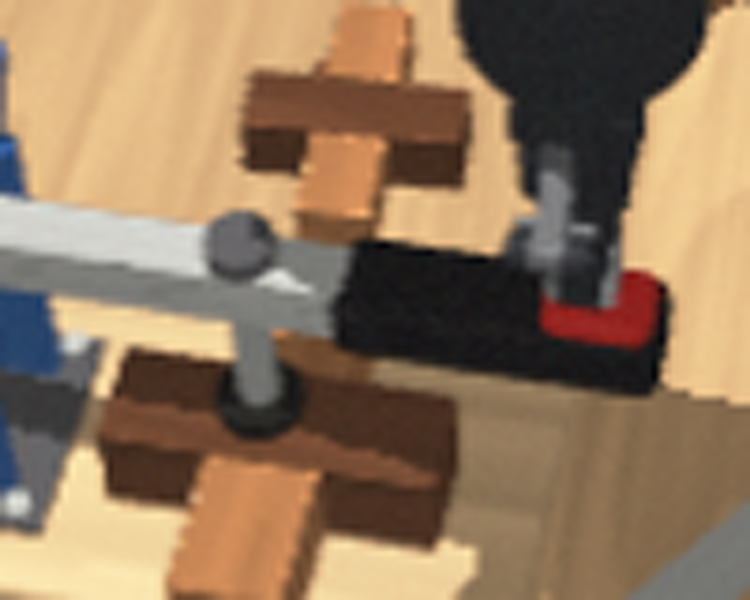

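The firm stop is reached: the force rose sharply to 28 N at a standstill, and the pad is resting on the dark bar. Now I retreat straight up.

```bash
python3 -m crank '[[0,0,-0.005,0],[0,0,-0.01,0],[0,0,-0.03,0],[0,0,-0.04,0],[0,0,-0.04,0]]'; python3 -m crank '[[0,0,-0.04,0],[0.03,0.02,-0.03,0],[0.05,0.03,0,0],[0.05,0.03,0,0],[0.05,0.03,0,0]]';python3 -m crank '[[0.03,0.03,0,0],[0,0,0,0]]'
python3 - <<'E'
from h import *
s=read_camera("side"); t=read_camera("top"); cv2.imwrite("pics/t1.png",t["frame"])
a=cv2.resize(s["frame"][200:320,190:310],(400,400),interpolation=cv2.INTER_CUBIC)
b=cv2.resize(t["frame"][120:240,240:360],(400,400),interpolation=cv2.INTER_CUBIC)
cv2.imwrite("pics/fin.png",np.hstack([a,b]))
# spare/cross unchanged: image difference against start
for n,f in(("side",s),("top",t)):
    d=cv2.absdiff(f["frame"],cv2.imread(f"pics/{n}0.png")).max(2)
    r=[(slice(345,460),slice(150,295)),(slice(285,320),slice(240,300))] if n=="side" else [(slice(125,240),slice(145,228))]
    print(n,[(d[x]>60).sum() for x in r])
E
```

```text
time_s: 12.65
eef_pos: [0.5185, -0.1902, 0.2435]
eef_rot: [3.141, -0.001, 3.102]
force: [0.8, -0.4, -0.3]
gripper_width: 0.0004
time_s: 13.28
eef_pos: [0.3416, -0.0725, 0.3124]
eef_rot: [3.141, -0.0, 3.102]
force: [0.4, 0.4, 2.2]
gripper_width: 0.0001
time_s: 13.52
eef_pos: [0.3128, -0.0409, 0.3132]
eef_rot: [3.141, 0.001, 3.104]
force: [0.4, 0.4, -0.2]
gripper_width: -0.0002
side [np.int64(0), np.int64(67)]
top [np.int64(0)]
```

View pics/fin.png

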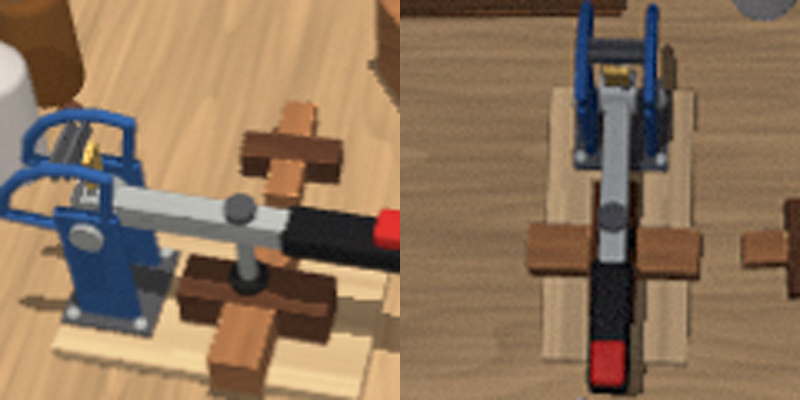

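The arm is down with its pad on the cross, and the button is out. The cross sits where it was: in the top view its bar ends are at about 279 and 330, against 278 and 330 at the start. The spare hold-down is unchanged and the robot is clear.

```bash
python3 -c "
from bench import manip
print(manip.sign_off())"
```

```text
the job is handed in; nothing more can be done
None
```

The arm over the large wooden cross is down with its rubber pad resting on the cross, and I handed the job in at about 13.6 s. I pressed the red button with shut fingers and followed the arm's arc down to the stop. The stop showed as a jump to about 28 N with the arm no longer moving. Then I lifted off and backed away.

**Last checks:**
- **Arm and cross:** the pad is on the cross, and the cross is in its starting place to within about a pixel in the top view.
- **Empty hold-down:** its image region is unchanged from the start in both the side and top views.
- **Robot:** it is touching nothing, with wrist force near zero.

**What disagreed:**
- **Fingertip height:** contact came with the reported TCP height about 20 mm lower than my camera-measured button height. The stop came about 30 mm lower than expected. I therefore relied on force and pictures instead of the reported height.
- **Push force:** it read about 3 to 6 N while the arm swung, lower than the 8 to 12 N stated.
- **Side-view difference:** 67 pixels changed in the patch around the cross. I put this down to the lowered arm's shadow, but did not check it separately.

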